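Lay the cookbook down on the mat

ROBOT

A 6-joint arm with a two-finger parallel gripper is mounted at the origin on the work surface. World frame = base frame: x ahead of the robot, y to its left, z up, the work surface at z = 0. Lengths are in m, angles in rad, forces in N, time in s.
With the tool pointing down it reaches from about 0.35 to 0.85 m from the base axis. Payload 8.1 kg.
Tool frame: the origin (TCP) lies midway between the tips of the shut fingers; the grasp point (between the pads) lies robot.grip_depth behind it (robot.grip_depth is the distance from the TCP to the grasp point, in m); z points along the fingers, y is the line along which they close (so a half turn about z gives the same grasp; the last joint's range is limited). The gripper opens to 93 mm and grips with 3 to 60 N. Pads are 15 mm wide; open, the fingers measure 128 mm over their backs; the gripper's body (75 mm by 188 mm) begins 65 mm behind the grasp point.
Start: joints at [-0.085, 0.13, 1.488, -0, 1.523, -0.085], TCP at [0.6, 0, 0.219] pointing down, gripper open.
Joint ranges: [-2.96, 2.96], [-0.89, 2.26], [0.02, 2.5], [-1.34, 4.48], [0, 2.73], [-2.66, 2.66]. Speed limits (rad/s): [2.39, 2.39, 2.79, 3.14, 3.14, 3.14].

INTERFACE

Orientations are given as a rotation vector (axis times angle).
In Python, from plant import robot gives the robot as it stands.
- The arm moves only by the tool carry_out, never from a script. Its argument "rows" is a list of rows, each a list of 6 numbers: the shift along the tool's x, y, z in m, then the turn, a rotation vector about the tool's x, y, z in degrees. A call has 1 to 12 rows; each row is the pose to reach, as a shift and turn from the pose commanded when the call began, along the tool's axes at that moment; what a row does not reach only later rows make up. A row lasts 1/8 s, in which the tool goes at most 62.5 mm and 10.7 degrees, less where a joint would pass 70% of its speed; a pose out of reach is approached as far as the arm can. A call with a gripper value outside its range is refused whole. "jaw" is the closure in counts, from 0 (fully open) to 255 (shut), set as the call begins (left out, the last holds). The fingers move at their own pace and stop on an object; "force" is the grip in N (left out, the last holds). Time passes only in rows, so rows that repeat a pose let the fingers close. It gives the time, the measured TCP pose, the force, the opening and the grip force at its end, in the units of the state.
- robot.read_state(): the state, without advancing time (a new reading comes with each control period).
- robot.read_camera(name): name is "scene" or "side" or "wrist"; returns the picture (400x640x3 uint8, red, green, blue); there is no depth.
- robot.camera_model(name): a dict with "fx", "fy", "cx", "cy" (pixels), "dist" ([k1, k2, p1, p2, k3] as OpenCV has them; the pictures are not rectified), "R" (3x3) and "t" (3): a world point X has camera coordinates R X + t; the wrist camera has in their place "mount" (4x4, takes a point from camera to tool coordinates, whose origin is the TCP and whose axes are the flange's). Camera axes: x right, y down, z forward; pixel columns grow to the right and rows downward; lengths in m; the calibration is good to about 2 mm. A picture is of the moment at which its call begins: read the wrist's pose just before it. camera_model takes no time and is no camera call.
- robot.close_job(): hands the job in; it is judged then, once.
Trained networks look in the newest picture that a camera, given by its name, has taken for a name from the list of things; names that differ only in an ending like _2 or _b are one class to them, and where a whole thing is asked for, a point or a joint stands for the part that bears it (a point fixed in the world has none). Each returns a list of dicts, best first, with "conf" (0 to 1); they miss things now and then, are a little off and sometimes report something else, mostly with a low value. They report only what shows in the picture. A call takes as long as a camera call. They do not tell look-alikes from the thing itself.
- robot.outline_of(camera, target): "pixels" (400x640 bool, what is visible of it) and "pixel" ([column, row] in pixels, amid what is visible of it).
The state is a dict: "t": time; "q": joint angles; "dq": joint speeds; "joint_torque": joint torques, N m; "tool_pos": TCP position; "orientation": TCP orientation; "force": force on the tool from outside, world axes, zero at the start; "wrist_torque": the same for the moment, N m; "opening": finger opening in m; "gripper_force": force on a finger pad.
Only numpy, scipy, OpenCV 4.12 (cv2) and the standard library are available. Lean on these libraries where they do the work, as an engineer would, in place of code of your own. Each camera call takes 0.05 s, during which the arm holds its last target. There are 200 camera calls.

TASK

The thick cookbook stands on the worktop a little beyond one end of the dark grey mat. Without ever picking it up, push it low down so that it slides, still standing, until its whole foot is on that end of the mat; then push it near its top so that it topples towards the other end and comes to lie flat with the whole book on the mat. Leave the canister, mug, mill, jar and salt shaker standing where they are, and finish with the gripper clear.

Things in the scene. Friction and masses are not known exactly. Their poses are not given: they have to be found in the camera images.
- mat: Dark slate-grey rectangular mat, 200 mm (its x) by 270 mm (its y), 1 mm thick, fixed flat on the worktop and flush for practical purposes (things slide over its edge without a step). Origin at its centre on the worktop, z up. Its long axis is y, roughly the robot's left-right; the book starts beyond either the +y or the -y end.
- book: Dark brown hardback cookbook, rigid, 140 mm wide (x), 50 thick (y), 180 tall (z), 0.4 to 0.8 kg. Origin: centre of its foot; z up as it stands. Starts 20 to 60 mm beyond an end of the mat, covers facing along the mat's y within 0.15 rad. Friction 0.5 to 0.7: pushed below 30 mm it slides; pushed high it tips over its far foot edge, which stays put, and falls by itself past 0.27 rad.
- book_mid (a point): Centre of the book, 90 mm above its foot.
- book_foot_l (a point): Foot end of the book, middle of its thickness, at x = -70 mm, z = 0 (spine side).
- book_foot_r (a point): Foot end of the book, middle of its thickness, at x = +70 mm, z = 0.
- book_head_l (a point): Top end of the book, middle of its thickness, at x = -70 mm, z = 180 mm.
- book_head_r (a point): Top end of the book, middle of its thickness, at x = +70 mm, z = 180 mm.
- canister: White ceramic storage canister with a wooden lid, diameter 72 mm, 130 mm tall, standing beyond the other end of the mat from the book. Origin at the centre of its base. To be left alone.
- mug: White mug, 78 mm across, 92 mm tall, with a handle, beyond the mat's far (+x) side. Origin at the centre of its base. To be left alone.
- mill: Turned wooden pepper mill, 52 mm across, 160 mm tall, beyond the mat's far (+x) side. Origin at the centre of its base. To be left alone.
- jar: Small glass jar with a steel lid, 52 mm across, 85 mm tall, on the mat's near (robot) side. Origin at the centre of its base. To be left alone.
- salt: Steel salt shaker, 42 mm across, 68 mm tall, on the mat's near (robot) side. Origin at the centre of its base. To be left alone.
Not all that is in view belongs to the job. Of the things that look like the book, the smallest one is meant.

How it is judged:
On the way, in this order (a step that is already met when the one before it is completed fails the run):
1. the book stands upright with its whole foot on the mat (angle between book's own z axis and vertical below 0.1 rad and x of book_foot_l in the frame of mat between -0.102 and 0.102 m and y of book_foot_l in the frame of mat between -0.114 and 0.114 m and x of book_foot_r in the frame of mat between -0.102 and 0.102 m and y of book_foot_r in the frame of mat between -0.114 and 0.114 m), for 0.2 s.
2. the book lies flat with all of it on the mat (angle between book's own z axis and vertical between 1.5 and 1.64 rad and x of book_foot_l in the frame of mat between -0.102 and 0.102 m and y of book_foot_l in the frame of mat between -0.137 and 0.137 m and x of book_foot_r in the frame of mat between -0.102 and 0.102 m and y of book_foot_r in the frame of mat between -0.137 and 0.137 m and x of book_head_l in the frame of mat between -0.102 and 0.102 m and y of book_head_l in the frame of mat between -0.137 and 0.137 m and x of book_head_r in the frame of mat between -0.102 and 0.102 m and y of book_head_r in the frame of mat between -0.137 and 0.137 m), for 0.2 s.
At the end, for the whole second after the job is handed in: The book lies flat (its height axis 86 to 94 degrees from vertical) and at rest, with all four corners of its outline inside the mat's edges (2 mm of grace) (all of step 2 and linear speed of book below 0.01 m/s and angular speed of book below 0.05 rad/s); the robot touches nothing.
It fails at once if the book was lifted: standing, more than 12 mm off the worktop; or its whole foot end more than 17 mm over its lying height; or, lying, its middle 40 mm too high (height (world z) of each of book_foot_l, book_foot_r above 0.042 m or (angle between book's own z axis and vertical below 0.2 rad and height (world z) of book above 0.012 m) or (angle between book's own z axis and vertical above 1.4 rad and height (world z) of book_mid above 0.065 m)).
It fails at once if the book was laid down well off the mat (its middle more than 75 mm from the mat's centre along it or 60 mm across it) (angle between book's own z axis and vertical above 1.2 rad and not (x of book_mid in the frame of mat between -0.06 and 0.06 m and y of book_mid in the frame of mat between -0.075 and 0.075 m)).
It fails at once if the canister, mug, mill, jar or salt shaker was moved more than 15 mm or tipped (distance of any of canister, mug, mill, jar, salt from where it was at the start of the episode above 0.015 m or angle between any of canister, mug, mill, jar, salt's own z axis and vertical above 0.3 rad).
It also fails if it takes over 54 s, if anything falls off the work surface, if the arm or the gripper's body presses on something with over 40 N, if the wrist force passes 120 N, or if a joint passes its speed limit or range.

## Working session

There is one attempt and no reset: what is moved stays moved. The work goes in short steps, Python scripts to look and compute and a tool call to move; the robot and the scene stay as the last step left them, time stands still between calls to the robot, and variables do not carry over. Pictures are saved under pics/ and viewed, at most 10 in all, crops included, and the job is handed in when it is done.

Besides the shell and the picture viewer there is one more tool, called after "Call:" by a JSON object that holds its "fn" and its "kwargs". carry_out: Moves the arm, as the interface text tells. Its arguments: {"type":"object","properties":{"rows":{"type":"array"},"jaw":{"type":"number"},"force":{"type":"number"}},"required":["rows"]}

```bash
mkdir -p pics; cat > h.py <<'E'
from plant import robot
import numpy as np, cv2
def model(c):
    m=robot.camera_model(c); K=np.array([[m['fx'],0,m['cx']],[0,m['fy'],m['cy']],[0,0,1]]); return m,K,np.array(m['dist'],float)
def ground(c,px,z=0):
    m,K,d=model(c); R=np.array(m['R']);t=np.array(m['t'])
    u=cv2.undistortPoints(np.array(px,float).reshape(-1,1,2),K,d).reshape(-1,2)
    r=np.c_[u,np.ones(len(u))]@R; o=-R.T@t
    return o+r*((z-o[2])/r[:,2])[:,None]
def proj(c,X):
    m,K,d=model(c); return cv2.projectPoints(np.array(X,float).reshape(-1,1,3),cv2.Rodrigues(np.array(m['R']))[0],np.array(m['t'],float),K,d)[0].reshape(-1,2)
E
python3 - <<'E'
from h import *
for c in ('scene','side'):
    im=robot.read_camera(c); cv2.imwrite(f'pics/{c}0.png',im[...,::-1])
    m,_,_=model(c); print(c,'pos',(-np.array(m['R']).T@np.array(m['t'])).round(3))
    for n in ('mat','book','canister','mug','mill','jar','salt'):
        for o in robot.outline_of(c,n)[:4]:
            p=o['pixels']; ys,xs=np.where(p)
            if len(xs)==0: continue
            g=ground(c,[[np.median(xs),ys.max()]])[0]
            print(n,round(o['conf'],2),np.round(o['pixel']),p.sum(),xs.min(),xs.max(),ys.min(),ys.max(),g.round(3))
            if n in('mat','book'): np.save(f'{c}_{n}_{int(o["pixel"][0])}.npy',p)
E
```

```text
scene pos [ 0.928 -0.596  1.187]
mat 0.91 [326. 239.] 5515 274 377 193 297 [ 0.639 -0.184  0.   ]
book 0.96 [192. 215.] 6470 139 239 166 275 [ 0.319 -0.351  0.   ]
book 0.78 [278. 276.] 2600 247 306 238 314 [ 0.572 -0.294  0.   ]
book 0.77 [320. 120.] 1781 304 347 83 144 [0.318 0.227 0.   ]
canister 0.57 [362. 192.] 462 349 374 170 204 [0.546 0.111 0.   ]
canister 0.18 [278. 279.] 2549 249 306 239 314 [ 0.572 -0.294  0.   ]
mug 0.65 [355. 293.] 1194 337 371 267 316 [ 0.729 -0.181  0.   ]
mill 0.81 [390. 250.] 725 379 403 229 271 [ 0.736 -0.017  0.   ]
jar 0.89 [275. 221.] 513 267 286 203 233 [ 0.414 -0.114  0.   ]
salt 0.78 [299. 201.] 246 291 305 191 211 [ 0.417 -0.019  0.   ]
side pos [0.868 0.618 0.588]
mat 0.68 [285. 238.] 5590 231 328 198 289 [0.62  0.087 0.   ]
mat 0.54 [337. 260.] 2549 319 357 224 298 [0.545 0.162 0.   ]
book 0.89 [468. 233.] 14552 408 543 156 320 [0.377 0.333 0.   ]
book 0.62 [254. 173.] 3653 216 281 129 211 [ 0.558 -0.194  0.   ]
book 0.57 [335. 131.] 4211 307 356 73 185 [ 0.321 -0.193  0.   ]
canister 0.92 [337. 262.] 2421 320 357 225 298 [0.545 0.162 0.   ]
canister 0.57 [284. 242.] 5567 230 329 199 289 [0.62  0.087 0.   ]
mug 0.76 [199. 220.] 1344 179 230 197 250 [ 0.731 -0.124  0.   ]
mug 0.48 [331. 198.] 742 318 340 179 216 [ 0.41  -0.074  0.   ]
mill 0.94 [217. 254.] 1843 202 236 213 290 [0.733 0.019 0.   ]
mill 0.69 [255. 172.] 3632 216 281 129 210 [ 0.556 -0.198  0.   ]
jar 0.8 [329. 199.] 748 319 340 178 216 [ 0.409 -0.073  0.   ]
jar 0.19 [254. 170.] 3581 216 281 129 210 [ 0.556 -0.198  0.   ]
salt 0.67 [349. 216.] 305 340 356 205 230 [ 0.403 -0.002  0.   ]
```

```bash
python3 - <<'E'
from h import *
a=cv2.imread('pics/scene0.png')[70:330,130:420]; b=cv2.imread('pics/side0.png')[60:330,170:550]
a=cv2.resize(a,None,fx=1.37,fy=1.37); b=cv2.resize(b,(400,284)); 
h=max(len(a),len(b)); f=lambda i:cv2.copyMakeBorder(i,0,h-len(i),0,0,0)
cv2.imwrite('pics/both.png',np.hstack([f(a),f(b)])[:, :800])
from scipy.optimize import least_squares, minimize
def pose(p,P): 
    c,s=np.cos(p[2]),np.sin(p[2]); return np.array(P)@np.array([[c,s,0],[-s,c,0],[0,0,1]])+[p[0],p[1],0]
def render(c,p,B):
    hull=cv2.convexHull(proj(c,pose(p,B)).astype(np.float32)); im=np.zeros((400,640),np.uint8)
    cv2.fillConvexPoly(im,np.round(hull*16).astype(np.int32),1,shift=4); return im>0
def box(x,y,z): return [[i*x/2,j*y/2,k*z] for i in(-1,1) for j in(-1,1) for k in ((0,1) if z else (0,))]
import glob
def fit(B,M,p0,vis=None):
    def cost(p):
        s=0
        for c,m in M:
            r=render(c,p,B); s+=1-(r&m).sum()/(r|m).sum()
        return s
    best=min((minimize(cost,p0+np.array(d),method='Nelder-Mead',options=dict(initial_simplex=[p0+np.array(d)]+[p0+np.array(d)+e for e in np.diag([.02,.02,.1])])) for d in ([0,0,0],[.01,.01,.1],[-.01,0,-.1])),key=lambda r:r.fun)
    return best.x.round(4),round(best.fun,3)
L=lambda g:np.load(glob.glob(g)[0])
print('mat',fit(box(.2,.27,0),[('scene',L('scene_mat_3*'))],np.array([.57,-.05,0])))
print('mat side',fit(box(.2,.27,0),[('side',L('side_mat_28*'))],np.array([.57,-.05,0])))
b=[('scene',L('scene_book_27*')),('side',L('side_book_25*'))]
print('book',fit(box(.14,.05,.18),b,np.array([.57,-.22,0])))
for x in b: print(x[0],fit(box(.14,.05,.18),[x],np.array([.57,-.22,0])))
E
```

```text
mat (array([ 0.5338, -0.0535, -0.0309]), np.float64(0.113))
mat side (array([ 0.5314, -0.0545, -0.0344]), np.float64(0.17))
book (array([ 0.5376, -0.2446, -0.1056]), np.float64(0.244))
scene (array([ 0.5382, -0.2447, -0.1056]), np.float64(0.051))
side (array([ 0.5379, -0.236 ,  0.1167]), np.float64(0.186))
```

View pics/both.png

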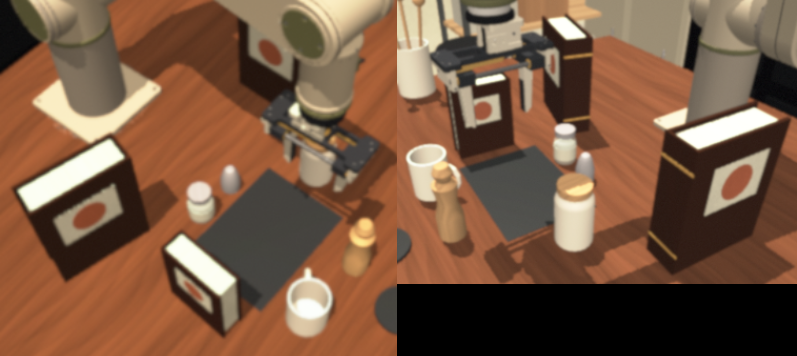

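The pictures show three dark books. In the scene view, the large one is at (192,215), one by the robot is at (320,120), and the smallest is at (278,276), just beyond the mat's -y end. I choose the one at (278,276): a 140x50x180 box fits it with IoU 0.95. The crop shows it clear of the jar and the mug.

```bash
python3 - <<'E'
from h import *
s=robot.read_state(); print(s['t'],s['tool_pos'],s['orientation'],robot.grip_depth,s['opening'],s['force'])
from scipy.spatial.transform import Rotation as Ro
print(Ro.from_rotvec(s['orientation']).as_matrix().round(3)); print(np.round(robot.camera_model('wrist')['mount'],3))
# mat corners: lines of fit drawn on scene with book
im=cv2.imread('pics/scene0.png')
def rect(p,w,h):
    c,s_=np.cos(p[2]),np.sin(p[2]);return [[p[0]+c*x-s_*y,p[1]+s_*x+c*y,0] for x,y in((-w,-h),(w,-h),(w,h),(-w,h))]
big=cv2.resize(im[170:330,230:400],None,fx=4,fy=4,interpolation=cv2.INTER_CUBIC)[:600]
for p,w,h in(([.5335,-.0535,-.032],.1,.135),([.538,-.2446,-.1056],.07,.025)):
    q=(proj('scene',rect(p,w,h))-[230,170]+.5)*4
    cv2.polylines(big,[q.astype(np.int32)],True,(0,255,0),1)
cv2.imwrite('pics/crop.png',big)
E
```

```text
0.8 [6.00014110e-01 5.76811288e-06 2.18660345e-01] [2.22145789e+00 2.22138838e+00 1.96651156e-05] 0.0188 0.09311158555357031 [-0.41594629 -0.37946092 -0.92432188]
[[ 0.  1.  0.]
 [ 1. -0. -0.]
 [-0.  0. -1.]]
[[-0.    -0.961 -0.276  0.077]
 [ 1.     0.    -0.    -0.   ]
 [ 0.    -0.276  0.961 -0.166]
 [ 0.     0.     0.     1.   ]]
```

View pics/crop.png

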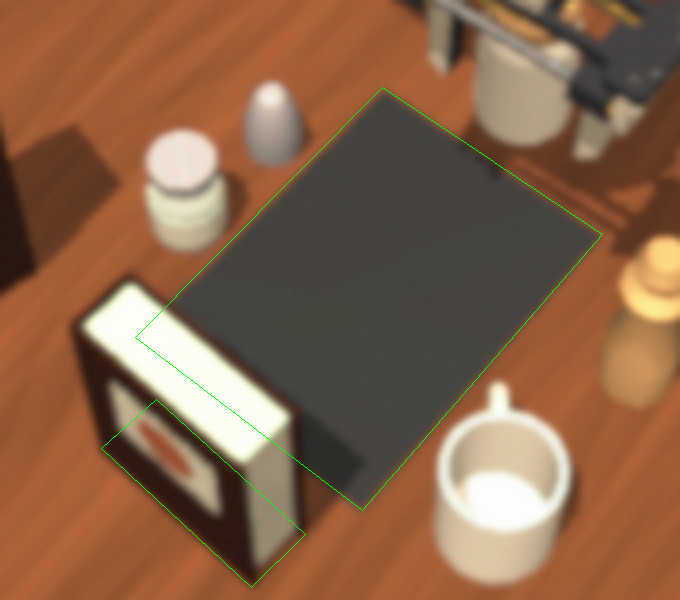

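Call:
{"fn": "carry_out", "kwargs": {"rows": [[-0.03, -0.01, -0.04, 0, 0, 0], [-0.08, -0.02, -0.05, 0, 0, 0], [-0.13, -0.03, -0.05, 0, 0, 0], [-0.18, -0.04, -0.05, 0, 0, 0], [-0.23, -0.05, -0.05, 0, 0, 0], [-0.28, -0.062, -0.05, 0, 8, 0], [-0.32, -0.062, -0.05, 0, 16, 0], [-0.34, -0.062, -0.05, 0, 24, 0], [-0.34, -0.062, -0.05, 0, 32, 0], [-0.34, -0.062, -0.05, 0, 40, 0], [-0.34, -0.062, -0.05, 0, 40, 0], [-0.34, -0.062, -0.05, 0, 40, 0]]}}

```text
t: 2.3
tool_pos: [0.5384, -0.34, 0.269]
orientation: [-1.819, -1.82, -0.659]
force: [0.2, 0.9, 1.1]
opening: 0.0928
gripper_force: 0.0
```

```bash
python3 - <<'E'
from h import *
from scipy.spatial.transform import Rotation as Ro
s=robot.read_state(); print(Ro.from_rotvec(s['orientation']).as_matrix().round(3),s['q'])
a=robot.read_camera('scene')[...,::-1][60:360,100:480]; b=robot.read_camera('side')[...,::-1][40:340,100:480]
cv2.imwrite('pics/b1.png',np.hstack([a,b]))
E
```

```text
[[-0.001  1.     0.   ]
 [ 0.768  0.     0.64 ]
 [ 0.64   0.001 -0.768]] [-0.88869996  0.69257445  0.84500635  0.49312787  2.11999453 -0.74004715]
```

View pics/b1.png

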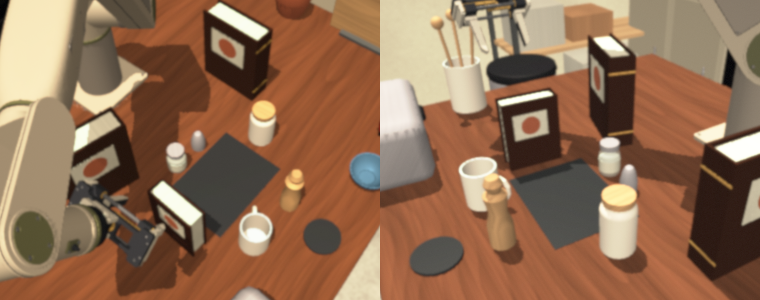

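The gripper is behind the small book and above it. The small book is at scene crop (178,215), and the big look-alike at crop (100,155) is close to the arm, so I check that clearance and refit the book.

```bash
cat >> h.py <<'E'
from scipy.optimize import minimize
def box(x,y,z): return np.array([[i*x/2,j*y/2,k*z] for i in(-1,1) for j in(-1,1) for k in (0,1)])
def render(c,p,B):
    co,s=np.cos(p[2]),np.sin(p[2]); X=B@np.array([[co,s,0],[-s,co,0],[0,0,1]])+[p[0],p[1],0]
    im=np.zeros((400,640),np.uint8); cv2.fillConvexPoly(im,np.round(cv2.convexHull(proj(c,X).astype(np.float32))*16).astype(np.int32),1,shift=4); return im>0
def fit(B,M,p0):
    cost=lambda p:sum(1-(render(c,p,B)&m).sum()/(render(c,p,B)|m).sum() for c,m in M)
    rs=[minimize(cost,np.add(p0,d),method='Nelder-Mead',options=dict(initial_simplex=[np.add(p0,d)]+[np.add(p0,d)+e for e in np.diag([.02,.02,.1])])) for d in ([0,0,0],[.01,.01,.1],[-.01,0,-.1])]
    r=min(rs,key=lambda r:r.fun); return r.x.round(4),round(r.fun,3)
def bookmask(c,near):
    robot.read_camera(c); L=robot.outline_of(c,'book'); t=proj(c,[near])[0]
    return min(L,key=lambda o:np.hypot(*(np.array(o['pixel'])-t)))['pixels']
def locate(p0,B=box(.14,.05,.18)):
    M=[(c,bookmask(c,[p0[0],p0[1],.09])) for c in('scene','side')]
    print('both',*fit(B,M,p0)); [print(m[0],*fit(B,[m],p0)) for m in M]
E
python3 - <<'E'
from h import *
print(ground('scene',[[235,245],[168,275],[210,270]]))
locate([.54,-.24,-.05])
E
```

```text
[[ 0.34862594 -0.21266555  0.        ]
 [ 0.26781145 -0.39167935  0.        ]
 [ 0.34729726 -0.31073943  0.        ]]
both [ 0.5374 -0.2445 -0.1109] 0.103
scene [ 0.5384 -0.2448 -0.0963] 0.067
side [ 0.5353 -0.2479 -0.071 ] 0.031
```

```bash
python3 - <<'E'
from h import *
a=np.load('scene_book_192.npy'); b=np.load('side_book_335.npy') if __import__('os').path.exists('side_book_335.npy') else None
for s in (1.2,1.3,1.4,1.5,1.6):
    B=box(.14,.05,.18)*s
    for yaw in(1.1,-.5): print(s,fit(B,[('scene',a)],[.3,-.3,yaw]), b is not None and fit(B,[('side',b)],[.3,-.3,yaw]))
E
```

```text
Traceback (most recent call last):
FileNotFoundError: [Errno 2] No such file or directory: 'scene_book_192.npy'
```

```bash
ls *.npy; python3 - <<'E'
from h import *
import glob
a=np.load(glob.glob('scene_book_19*')[0]); b=np.load(glob.glob('side_book_33*')[0])
for s in (1.2,1.3,1.4,1.5,1.6):
    B=box(.14,.05,.18)*s
    for yaw in(1.1,): print(s,fit(B,[('scene',a)],[.3,-.3,yaw]), fit(B,[('side',b)],[.3,-.3,yaw]))
E
```

```text
scene_book_191.npy
scene_book_278.npy
scene_book_319.npy
scene_mat_326.npy
side_book_253.npy
side_book_334.npy
side_book_467.npy
side_mat_284.npy
side_mat_337.npyTraceback (most recent call last):
  File "<stdin>", line 6, in <module>
  File "h.py", line 19, in fit
    rs=[minimize(cost,np.add(p0,d),method='Nelder-Mead',options=dict(initial_simplex=[np.add(p0,d)]+[np.add(p0,d)+e for e in np.diag([.02,.02,.1])])) for d in ([0,0,0],[.01,.01,.1],[-.01,0,-.1])]
        ~~~~~~~~^^^^^^^^^^^^^^^^^^^^^^^^^^^^^^^^^^^^^^^^^^^^^^^^^^^^^^^^^^^^^^^^^^^^^^^^^^^^^^^^^^^^^^^^^^^^^^^^^^^^^^^^^^^^^^^^^^^^^^^^^^^^^^^^^^^^^
    res = _minimize_neldermead(fun, x0, args, callback, bounds=bounds,
                               **options)
    fsim[j] = func(sim[j])
              ~~~~^^^^^^^^
    fx = function(np.copy(x), *(wrapper_args + args))
  File "h.py", line 18, in <lambda>
    cost=lambda p:sum(1-(render(c,p,B)&m).sum()/(render(c,p,B)|m).sum() for c,m in M)
                  ~~~^^^^^^^^^^^^^^^^^^^^^^^^^^^^^^^^^^^^^^^^^^^^^^^^^^^^^^^^^^^^^^^^
  File "h.py", line 18, in <genexpr>
    cost=lambda p:sum(1-(render(c,p,B)&m).sum()/(render(c,p,B)|m).sum() for c,m in M)
                         ~~~~~~^^^^^^^
  File "h.py", line 16, in render
    im=np.zeros((400,640),np.uint8); cv2.fillConvexPoly(im,np.round(cv2.convexHull(proj(c,X).astype(np.float32))*16).astype(np.int32),1,shift=4); return im>0
                                                                                   ~~~~^^^^^
  File "h.py", line 11, in proj
    m,K,d=model(c); return cv2.projectPoints(np.array(X,float).reshape(-1,1,3),cv2.Rodrigues(np.array(m['R']))[0],np.array(m['t'],float),K,d)[0].reshape(-1,2)
          ~~~~~^^^
  File "h.py", line 4, in model
    m=robot.camera_model(c); K=np.array([[m['fx'],0,m['cx']],[0,m['fy'],m['cy']],[0,0,1]]); return m,K,np.array(m['dist'],float)
ValueError: time passes only in moves, steps and waits
```

```bash
sed -i 's/^def model/import functools\n@functools.lru_cache\ndef model/' h.py; python3 - <<'E'
from h import *
import glob
a=np.load(glob.glob('scene_book_19*')[0]); b=np.load(glob.glob('side_book_33*')[0])
for s in (1.2,1.3,1.4,1.5,1.6):
    B=box(.14,.05,.18)*s; print(s,fit(B,[('scene',a)],[.3,-.3,1.1]), fit(B,[('side',b)],[.3,-.3,1.1]))
E
```

```text
1.2 (array([ 0.266 , -0.2754,  1.4542]), np.float64(0.269)) (array([ 0.2654, -0.2909,  1.4098]), np.float64(0.219))
1.3 (array([ 0.2761, -0.2718,  1.3585]), np.float64(0.134)) (array([ 0.2621, -0.2989,  1.3597]), np.float64(0.135))
1.4 (array([ 0.281 , -0.2728,  1.2932]), np.float64(0.014)) (array([ 0.2749, -0.2809,  1.2841]), np.float64(0.109))
1.5 (array([ 0.2862, -0.271 ,  1.2536]), np.float64(0.141)) (array([ 0.2787, -0.2764,  1.2285]), np.float64(0.18))
1.6 (array([ 0.2871, -0.2655,  1.2576]), np.float64(0.254)) (array([ 0.2682, -0.2927,  1.2004]), np.float64(0.245))
```

Call:
{"fn": "carry_out", "kwargs": {"rows": [[-0.026, 0, 0.031, 0, 0, 0], [-0.052, 0, 0.062, 0, 0, 0], [-0.078, 0, 0.093, 0, 0, 0], [-0.104, 0, 0.124, 0, 0, 0], [-0.121, 0, 0.145, 0, 0, 0], [-0.121, 0, 0.145, 0, 0, 0]]}}

```text
t: 3.35
tool_pos: [0.5371, -0.3381, 0.0778]
orientation: [-1.814, -1.813, -0.661]
force: [0.2, 0.5, -0.6]
opening: 0.093
gripper_force: 0.0
```

```bash
python3 - <<'E'
from h import *
a=robot.read_camera('scene')[...,::-1][60:360,100:480]; b=robot.read_camera('side')[...,::-1][40:340,100:480]
cv2.imwrite('pics/b2.png',np.hstack([a,b])); print(robot.read_state()['q'])
E
```

```text
[-0.88914334  0.82393831  0.99990955  0.43711068  1.865311   -0.8802435 ]
```

View pics/b2.png

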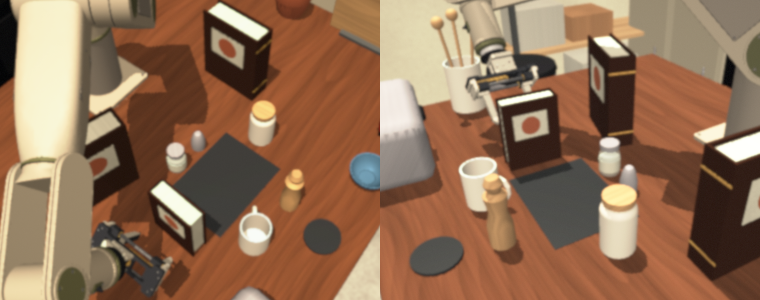

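The tool is behind the book, tips down, and clear; the forearm passes over the big book with no contact force. I continue down, then forward.

Call:
{"fn": "carry_out", "kwargs": {"rows": [[-0.013, 0, 0.016, 0, 0, 0], [-0.026, 0, 0.031, 0, 0, 0], [-0.039, 0, 0.047, 0, 0, 0], [-0.031, 0, 0.053, 0, 0, 0], [-0.016, 0, 0.066, 0, 0, 0], [-0.008, 0, 0.073, 0, 0, 0], [-0.008, 0, 0.073, 0, 0, 0]]}}

```text
t: 4.32
tool_pos: [0.5382, -0.2978, 0.0192]
orientation: [-1.816, -1.818, -0.661]
force: [-0.7, 0.2, -1.1]
opening: 0.0931
gripper_force: 0.0
```

Call:
{"fn": "carry_out", "kwargs": {"rows": [[0.0054, 0, 0.0045, 0, 0, 0], [0.0108, 0, 0.009, 0, 0, 0], [0.0161, 0, 0.0134, 0, 0, 0], [0.0215, 0, 0.0179, 0, 0, 0], [0.0269, 0, 0.0224, 0, 0, 0], [0.0323, 0, 0.0269, 0, 0, 0], [0.0376, 0, 0.0314, 0, 0, 0], [0.043, 0, 0.0358, 0, 0, 0], [0.0484, 0, 0.0403, 0, 0, 0], [0.0538, 0, 0.0448, 0, 0, 0], [0.0591, 0, 0.0493, 0, 0, 0], [0.0645, 0, 0.0538, 0, 0, 0]]}}

```text
t: 5.82
tool_pos: [0.538, -0.2142, 0.0189]
orientation: [-1.817, -1.817, -0.661]
force: [-0.6, -3.5, -0.7]
opening: 0.0931
gripper_force: 1.9
```

```bash
python3 - <<'E'
from h import *
s=robot.read_state(); print(s['tool_pos'],s['force'])
locate([.54,-.18,0])
a=robot.read_camera('scene')[...,::-1][60:360,100:480]; b=robot.read_camera('side')[...,::-1][40:340,100:480]
cv2.imwrite('pics/b3.png',np.hstack([a,b]))
E
```

```text
[ 0.53798821 -0.2141997   0.01894054] [-0.59291817 -3.49568685 -0.72382024]
both [ 0.5345 -0.1819 -0.0054] 0.087
scene [ 0.537  -0.1821 -0.0304] 0.051
side [ 0.5336 -0.1812 -0.0113] 0.024
```

View pics/b3.png

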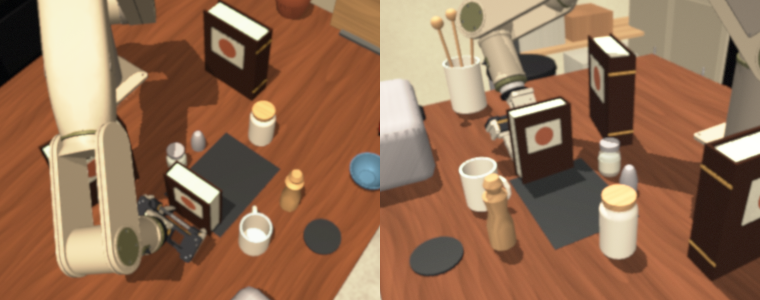

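The book is standing and square to the fingers, entering the mat at scene crop (192,195). It needs 36 mm more.

Call:
{"fn": "carry_out", "kwargs": {"rows": [[0.0046, 0, 0.0038, 0, 0, 0], [0.0092, 0, 0.0077, 0, 0, 0], [0.0138, 0, 0.0115, 0, 0, 0], [0.0184, 0, 0.0153, 0, 0, 0], [0.023, 0, 0.0192, 0, 0, 0], [0.0276, 0, 0.023, 0, 0, 0], [0.0276, 0, 0.023, 0, 0, 0], [0.0276, 0, 0.023, 0, 0, 0]]}}

```text
t: 7.12
tool_pos: [0.5379, -0.1781, 0.0191]
orientation: [-1.816, -1.816, -0.662]
force: [-0.2, -0.4, -0.3]
opening: 0.0928
gripper_force: 0.0
```

```bash
python3 - <<'E'
from h import *
locate([.54,-.146,0])
E
```

```text
both [ 0.5373 -0.1449 -0.0186] 1.046
scene [ 0.5373 -0.1449 -0.0186] 0.046
side [ 0.54  -0.146  0.   ] 1.0
```

Call:
{"fn": "carry_out", "kwargs": {"rows": [[-0.02, 0, -0.0165, 0, 0, 0], [-0.0384, 0, -0.032, 0, 0, 0], [-0.016, 0, -0.059, 0, 0, 0], [0.0064, 0, -0.086, 0, 0, 0], [0.0288, 0, -0.113, 0, 0, 0], [0.0512, 0, -0.1395, 0, 0, 0], [0.0512, 0, -0.1395, 0, 0, 0]]}}

```text
t: 8.2
tool_pos: [0.5394, -0.2304, 0.1623]
orientation: [-1.819, -1.822, -0.663]
force: [0.1, -0.1, -0.9]
opening: 0.0932
gripper_force: 0.0
```

```bash
python3 - <<'E'
from h import *
locate([.54,-.146,0])
E
```

```text
both [ 0.5368 -0.1442 -0.0209] 1.043
scene [ 0.5368 -0.1442 -0.0209] 0.043
side [ 0.54  -0.146  0.   ] 1.0
```

Call:
{"fn": "carry_out", "kwargs": {"rows": [[0.011, 0, 0.018, 0, 0, 0], [0.026, 0, 0.031, 0, 0, 0], [0.0354, 0, 0.0387, 0, 0, 0], [0.04, 0, 0.0425, 0, 0, 0], [0.0447, 0, 0.0464, 0, 0, 0], [0.0493, 0, 0.0502, 0, 0, 0], [0.0539, 0, 0.054, 0, 0, 0], [0.0585, 0, 0.0579, 0, 0, 0], [0.0631, 0, 0.0617, 0, 0, 0], [0.0677, 0, 0.0656, 0, 0, 0], [0.0723, 0, 0.0694, 0, 0, 0], [0.0769, 0, 0.0732, 0, 0, 0]]}}

```text
t: 9.9
tool_pos: [0.538, -0.1227, 0.1522]
orientation: [-1.817, -1.817, -0.661]
force: [-0.4, -0.4, -0.6]
opening: 0.0928
gripper_force: 0.0
```

```bash
python3 - <<'E'
from h import *
a=robot.read_camera('scene')[...,::-1][60:360,100:480]; b=robot.read_camera('side')[...,::-1][40:340,100:480]
cv2.imwrite('pics/b4.png',np.hstack([a,b]))
E
```

```text
(no output)
```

View pics/b4.png

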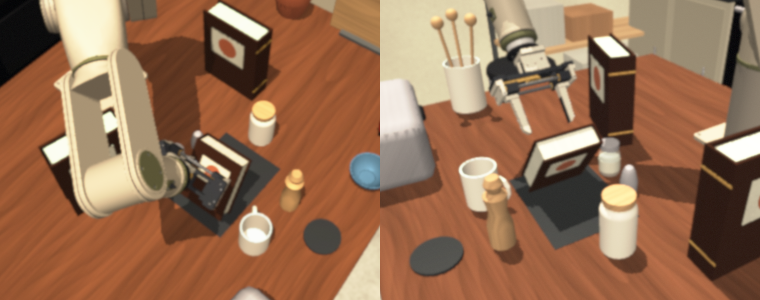

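The book is falling in side crop (560,155), free of the fingers and towards the other end. I hold for a moment, then retreat up and back.

Call:
{"fn": "carry_out", "kwargs": {"rows": [[0, 0, 0, 0, 0, 0], [0, 0, 0, 0, 0, 0], [0, 0, 0, 0, 0, 0], [0, 0, -0.03, 0, 0, 0], [0, 0, -0.06, 0, 0, 0], [0, 0, -0.1, 0, 0, 0], [0, 0, -0.1, 0, 0, 0], [0, 0, -0.1, 0, 0, 0]]}}

```text
t: 11.0
tool_pos: [0.5378, -0.1873, 0.2281]
orientation: [-1.817, -1.816, -0.661]
force: [-0.1, -0.0, -0.8]
opening: 0.093
gripper_force: 0.0
```

```bash
python3 - <<'E'
from h import *
B=box(.14,.18,.05)
locate([.538,-.03,0],B)
a=robot.read_camera('scene')[...,::-1][60:360,100:480]; b=robot.read_camera('side')[...,::-1][40:340,100:480]
cv2.imwrite('pics/b5.png',np.hstack([a,b]))
E
```

```text
both [ 0.5365 -0.0282  0.0061] 0.304
scene [ 0.5377 -0.0272 -0.0037] 0.132
side [ 0.5353 -0.0296  0.0016] 0.166
```

View pics/b5.png

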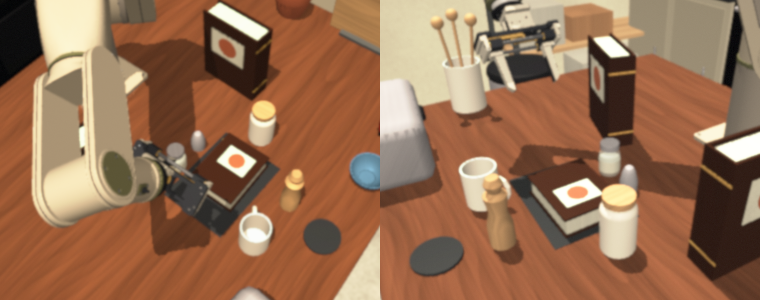

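The book lies flat on the mat at scene crop (232,170) and side crop (568,192), with its centre about 25 mm from the mat's centre and all corners inside. The gripper is clear.

```bash
python3 -c "
from plant import robot
print(robot.close_job())"
```

```text
the job is handed in; nothing more can be done
None
```

The cookbook was slid onto the mat standing, then toppled; at my last look it lay flat with all of it on the mat, the other items standing and the gripper clear. I handed the job in at about 11 s, and no verdict came back.

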